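Pack the balance's calibration kit

ROBOT

A 6-joint arm with a two-finger parallel gripper is mounted at the origin on the work surface. World frame = base frame: x ahead of the robot, y to its left, z up, the work surface at z = 0. Lengths are in mm, angles in rad, forces in N, time in s.
With the tool pointing down it reaches from about 275 to 750 mm from the base axis. Payload 10.2 kg.
Tool frame: the origin (TCP) lies at the very end of the fingers, on their centre line; the grasp point (between the pads) lies 19 mm behind it; z points along the fingers, y is the line along which they close (so a half turn about z gives the same grasp; the last joint's range is limited). The gripper opens to 85 mm and grips with 20 to 120 N. Pads are 22 mm wide; open, the fingers measure 114 mm over their backs; the gripper's body (76 mm by 85 mm) begins 54 mm behind the grasp point. The pads swing forward as they close: fully open they stand 13 mm farther back than shut.
Start: joints at [1.123, 0.313, 1.498, -0, 1.331, -0.223], TCP at [117.041, 511.793, 231.294] pointing down, gripper open.
Joint ranges: [-2.94, 2.94], [-0.97, 2.17], [0.19, 2.56], [-1.23, 4.37], [0.02, 3.11], [-2.88, 2.88]. Speed limits (rad/s): [2.39, 2.39, 3.01, 3.14, 3.14, 3.14].

INTERFACE

Orientations are given as a unit quaternion [w, x, y, z].
In Python, from rig import ctrl gives the robot as it stands.
- The arm moves only by the shell command python3 -m inch 'ROWS' [OPENING] [FORCE]. ROWS is text: rows parted by semicolons, each of 6 numbers parted by spaces: the shift along the tool's x, y, z in mm, then the turn, a rotation vector about the tool's x, y, z in units of 6 degrees (1.0 is 6 degrees). A call has exactly 10 rows; each row shifts and turns the commanded pose from where the row before left it, along the tool's axes as they then stand; what a row does not reach is not made up. A row lasts 1/12 s, in which the tool goes at most 41.7 mm and 7.16 degrees, less where a joint would pass 70% of its speed; a pose out of reach is approached as far as the arm can. A call with a gripper value outside its range is refused whole. OPENING is the opening, from 0 (shut) to 1 (fully open), set as the call begins (- or left out, the last holds). The fingers move at their own pace and stop on an object; FORCE is the grip in N (left out, the last holds). Time passes only in rows, so rows that do not move let the fingers close, or fill a call up. It gives the time, the measured TCP pose, the force, the opening and the grip force at its end, in the units of the state.
- ctrl.sense(): the state, without advancing time (a new reading comes with each control period).
- ctrl.capture(name): name is "side" or "top" or "wrist"; returns a dict with "image" (480x640x3 uint8, red, green, blue), "intrinsics" (3x3 intrinsics, pixels), "rvec" (rotation vector, rad) and "tvec" (3), from world to camera coordinates, as OpenCV has them. Camera axes: x right, y down, z forward; pixel columns grow to the right and rows downward; lengths in mm; the calibration is good to about 2 mm. The wrist camera is an equidistant fisheye: a pixel r from the principal point sees the ray r / f radians off the axis. A picture is of the moment at which its call begins. There is no depth.
- ctrl.finish_job(): hands the job in; it is judged then, once.
The state is a dict: "time_s": time; "joints": joint angles; "dq": joint speeds; "tau": joint torques, N m; "eef_pos": TCP position; "ee_rot": TCP orientation; "force": force on the tool from outside, world axes, zero at the start; "wrist_torque": the same for the moment, N m; "grip_width": opening from 0.0 (shut) to 1.0 (fully open); "grip_force": force on a finger pad.
Only numpy, scipy, OpenCV 4.12 (cv2) and the standard library are available. Lean on these libraries where they do the work, as an engineer would, in place of code of your own. Each camera call takes 0.05 s, during which the arm holds its last target. There are 200 camera calls.

TASK

Pack away the balance's calibration kit: stand each of the three knobbed steel weights upright in the well of its own size on the tray (the large one in the largest well, the small one in the smallest) and lay the lifting fork flat and lengthways in the tray's long compartment. Set the weights down gently and never tip one over; leave the plain tubular spacer and the spatula, which are not part of the kit, where they are.

Things in the scene. Friction and masses are not known exactly. Their poses are not given: they have to be found in the camera images.
- weight_large_center (a point): The large calibration weight: a bare steel cylinder 42 mm in diameter with a narrow neck and a round lifting knob on top (25 mm in diameter), standing upright on the table. 72 mm tall in all, the straight body is the lower 52 mm; about 500 g. The point is on its axis, half-way up (36 mm above its underside); z is up along its axis.
- weight_medium_center (a point): The medium calibration weight: a bare steel cylinder 32 mm in diameter with a narrow neck and a round lifting knob on top (19 mm in diameter), standing upright on the table. 58 mm tall in all, the straight body is the lower 41 mm; about 200 g. The point is on its axis, half-way up (29 mm above its underside); z is up along its axis.
- weight_small_center (a point): The small calibration weight: a bare steel cylinder 24 mm in diameter with a narrow neck and a round lifting knob on top (14 mm in diameter), standing upright on the table. 50 mm tall in all, the straight body is the lower 35 mm; about 100 g. The point is on its axis, half-way up (25 mm above its underside); z is up along its axis.
- well_large_floor (a point): The large well of the kit tray, for the large weight: a round recess 62 mm in diameter and 5 mm deep, floored with cork, in a 78 mm square black insert, one of three in a row on the fixed wooden tray (166 x 262 mm). The order of the three in the row changes. The point is the centre of the recess's floor, 14 mm above the table; the insert's top is 5 mm above it. The row of wells (82 mm pitch) runs along y; x points from the long compartment to the row, z up.
- well_medium_floor (a point): The medium well of the kit tray, for the medium weight: a round recess 52 mm in diameter and 5 mm deep, floored with cork, in a 78 mm square black insert, one of three in a row on the fixed wooden tray (166 x 262 mm). The order of the three in the row changes. The point is the centre of the recess's floor, 14 mm above the table; the insert's top is 5 mm above it. The row of wells (82 mm pitch) runs along y; x points from the long compartment to the row, z up.
- well_small_floor (a point): The small well of the kit tray, for the small weight: a round recess 44 mm in diameter and 5 mm deep, floored with cork, in a 78 mm square black insert, one of three in a row on the fixed wooden tray (166 x 262 mm). The order of the three in the row changes. The point is the centre of the recess's floor, 14 mm above the table; the insert's top is 5 mm above it. The row of wells (82 mm pitch) runs along y; x points from the long compartment to the row, z up.
- slot_floor (a point): The long compartment of the tray, for the fork: a black-rimmed oblong recess floored with cork beside the row of wells, 83 mm from the row's line. Inside 44 mm wide (along its x) and 152 mm long (along its y), walls 5 mm high above its floor. The point is the centre of its floor, 14 mm above the table.
- fork_center (a point): The lifting fork that belongs to the kit, lying flat: 120 mm long, 26 mm wide at the prongs, 40 g; a square grey handle (16 mm wide, 16 mm high, 76 mm long) and two parallel steel prongs. x points along it towards the prongs. The point lies on the handle, half-way up (8 mm above its underside), 10 mm towards the handle end from the middle of its length, near its centre of mass; the handle reaches 50 mm behind and 26 mm ahead of it, the prongs to 70 mm ahead.
- spatula_center (a point): A spatula that does not belong to the kit: same grey handle and length as the fork, but with one flat 22 mm wide steel blade in place of the two prongs. The point and axes are as for the fork.
- spacer_center (a point): A plain steel spacer that does not belong to the kit: a cylinder as big as the medium weight (32 mm in diameter, 58 mm tall) but a straight tube, open on top (18 mm bore), with no neck or knob. The point is its centre, 29 mm above the table.
Things that resemble listed ones, but are neither listed nor needed, are in the scene too. Leave any red look-alike of the part that bears weight_medium_center alone.

How it is judged:
By the outcome, as a careful person would: the job done as asked, in the order asked, and still so for the second after the job is handed in, with the robot touching nothing.
It also fails if it takes over 128 s, if anything falls off the work surface, if the arm or the gripper's body presses on something with over 40 N, if the wrist force passes 120 N, or if a joint passes its speed limit or range.

## Working session

There is one attempt and no reset: what is moved stays moved. The work goes in short steps, Python scripts to look and compute and a shell command to move; the robot and the scene stay as the last step left them, time stands still between calls to the robot, and variables do not carry over. Pictures are saved under pics/ and viewed, at most 14 in all, crops included, and the job is handed in when it is done.

```bash
ls; mkdir -p pics
cat > h.py <<'E'
import numpy as np, cv2
from rig import ctrl
def save(n,f):
    c=ctrl.capture(n); cv2.imwrite(f'pics/{f}.png',c['image'][:,:,::-1]); np.savez(f'pics/{f}.npz',K=c['intrinsics'],r=c['rvec'],t=c['tvec']); return c
def cam(f):
    d=np.load(f'pics/{f}.npz'); return d['K'],cv2.Rodrigues(d['r'])[0],d['t'].ravel()
def back(f,u,v,z,fish=False):
    K,R,t=cam(f); x=(u-K[0,2])/K[0,0]; y=(v-K[1,2])/K[1,1]
    if fish:
        th=np.hypot(x,y); s=np.sin(th)/max(th,1e-9); d=np.array([x*s,y*s,np.cos(th)])
    else: d=np.array([x,y,1.])
    o=-R.T@t; d=R.T@d; return o+d*(z-o[2])/d[2]
def proj(f,P,fish=False):
    K,R,t=cam(f); p=R@np.array(P,float)+t
    if fish:
        r=np.hypot(p[0],p[1]); th=np.arctan2(r,p[2]); q=p[:2]/r*th
    else: q=p[:2]/p[2]
    return q*[K[0,0],K[1,1]]+K[:2,2]
E
python3 - <<'E'
from h import *
for n in ('top','side'):
    c=save(n,n+'0'); K,R,t=cam(n+'0'); print(n,K.round(1).tolist(),(-R.T@t).round(),R[2].round(2))
print(ctrl.sense())
E
```

```text
pics
top [[576.6, 0.0, 330.1], [0.0, 576.6, 247.5], [0.0, 0.0, 1.0]] [ 375.   -5. 1017.] [ 0.15 -0.01 -0.99]
side [[542.0, 0.0, 319.8], [0.0, 542.0, 237.8], [0.0, 0.0, 1.0]] [ 389. -743.  582.] [ 0.18  0.81 -0.55]
{'time_s': 0.1, 'joints': array([ 1.12260806e+00,  3.13426669e-01,  1.49833038e+00,  1.99649072e-05,
        1.33104613e+00, -2.23410716e-01]), 'dq': array([-0.00031675,  0.00023545,  0.00078977,  0.00043134,  0.00157509,
        0.00033602]), 'tau': array([ 2.36084052e-03, -4.12894428e+01, -2.60144860e+01, -1.45451913e-04,
        2.94832047e-03, -2.50543927e-06]), 'eef_pos': array([116.9282258 , 511.57971377, 230.78718985]), 'ee_rot': array([-2.08604066e-04,  1.12154666e-01,  9.93690578e-01, -5.68266284e-04]), 'force': array([-0.52156375, -0.40351289,  0.26568333]), 'wrist_torque': array([ 0.00087158, -0.01548367,  0.02711874]), 'grip_force': 0.0, 'grip_width': 0.998788732054986}
```

View pics/top0.png

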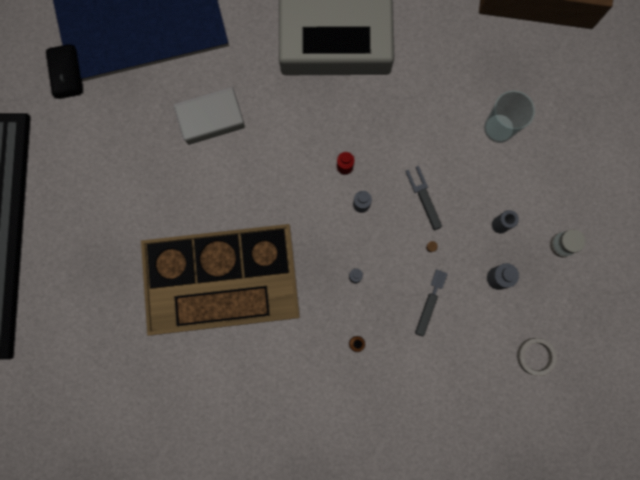

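View pics/side0.png

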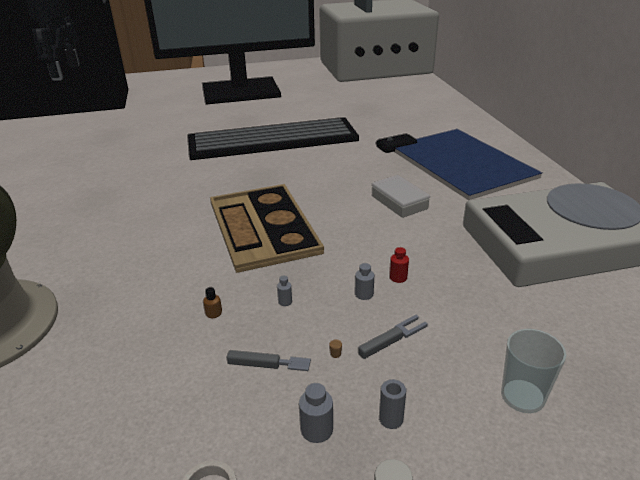

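Top view: the large weight is at (506,276), the medium at (363,201) and the small at (356,275). Things that could be mistaken for these:
- **Medium weight:** red look-alike (345,162) or spacer (508,220).
- **Small weight:** amber bottle (357,344) or cork (432,246).
- **Large weight:** white bottle (567,243).
- **Fork:** two-pronged one at (424,198), versus the spatula at (432,302).

The wells are at (171,264), (218,258, the largest) and (264,253), and the slot is at (222,306).

Run:
```python
from h import *
im=cv2.imread('pics/top0.png')
a=cv2.resize(im[150:350,335:525],(570,600),interpolation=cv2.INTER_CUBIC)
cv2.imwrite('pics/c1.png',a)
b=cv2.resize(im[220:340,135:305],(800,565),interpolation=cv2.INTER_CUBIC)
cv2.imwrite('pics/c2.png',b)
for f,(u,v),z,l in [('top0',(507,272),72,'L'),('top0',(363,197),58,'M'),('top0',(356,272),50,'S'),('side0',(316,392),66,'L'),('side0',(365,268),53,'M'),('side0',(284,280),46,'S')]:
    print(l,back(f,u,v,z).round(1))
hsv=cv2.cvtColor(im,cv2.COLOR_BGR2HSV)
m=((hsv[:,:,2]>55)).astype(np.uint8)
for u,v in [(171,264),(218,258),(264,253),(222,306)]:
    mm=m.copy(); r=np.zeros((482,642),np.uint8); mm=cv2.medianBlur(mm,5)
    cv2.floodFill(mm,r,(u,v),2); ys,xs=np.nonzero(mm==2)
    (c,s,an)=cv2.minAreaRect(np.c_[xs,ys].astype(np.float32))
    print('well',np.round(c,1),np.round(s,1),round(an,1),len(xs),back('top0',xs.mean(),ys.mean(),14).round(1), 2*np.sqrt(len(xs)/np.pi)*1.73)
```

```text
L [ 473.8 -309.    72. ]
M [605.8 -74.1  58. ]
S [478.2 -60.5  50. ]
L [ 474.1 -310.3   66. ]
M [609.5 -70.8  53. ]
S [477.8 -59.9  46. ]
well [170.5 263.5] [25.5 26.9] 45.0 597 [499.6 261.3  14. ] 47.69669951015906
well [217.8 258.3] [31.1 33.2] 45.0 850 [508.3 179.   14. ] 56.91288815744803
well [263.8 252.8] [21.9 22.6] 45.0 419 [516.7  98.2  14. ] 39.9584077186575
well [221.5 305.5] [24.5 87.2] 83.3 2094 [425.8 170.6  14. ] 89.32838887172933
```

View pics/c1.png

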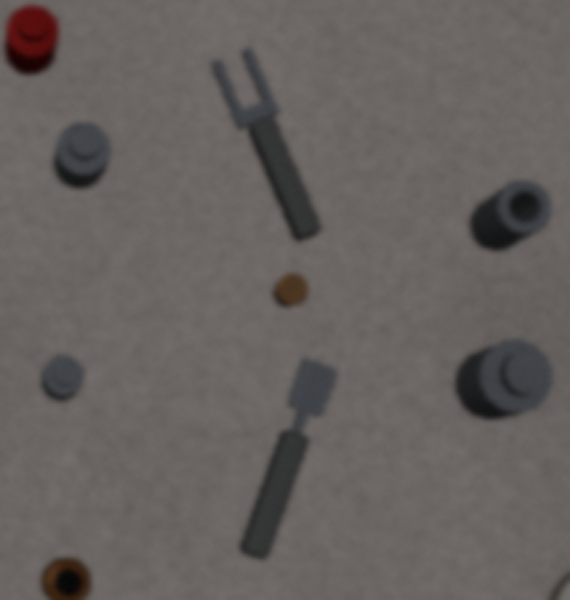

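View pics/c2.png

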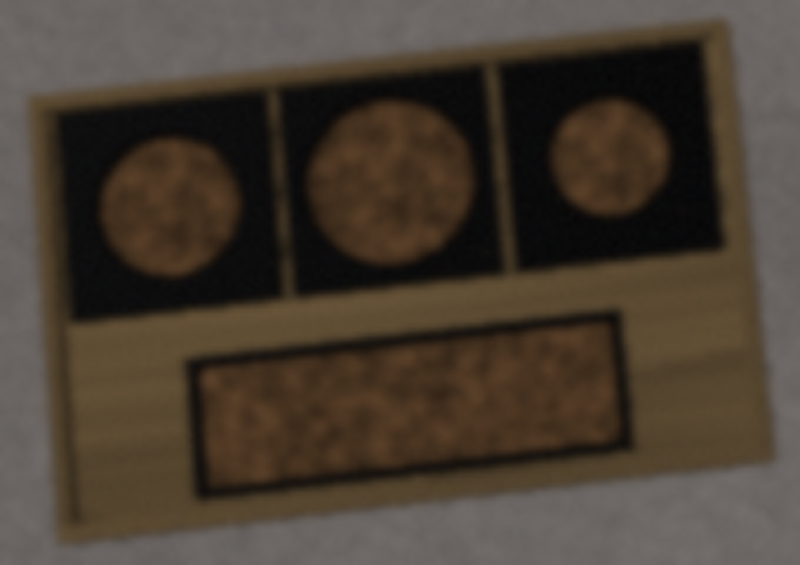

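The crops confirm the choice: three grey knobbed weights, a spacer with a bore, a red look-alike and a two-pronged fork. The wells run medium (left), large (middle) and small (right). Pitch comes out at 81–83 mm and the slot offset at 83 mm, which match the given sizes. Next I turn the tool so the fingers close along the tray's x axis, and refine the weight positions.

```bash
cat >> h.py <<'E'
from scipy.spatial.transform import Rotation as Ro
def to(x,y,z,psi):
    s=ctrl.sense(); q=s['ee_rot']; R=Ro.from_quat([q[1],q[2],q[3],q[0]])
    p=np.radians(psi); T=Ro.from_matrix(np.array([[np.cos(p),np.sin(p),0],[np.sin(p),-np.cos(p),0],[0,0,-1]]))
    d=R.inv().apply(np.array([x,y,z])-s['eef_pos']); r=np.degrees((R.inv()*T).as_rotvec())/6
    print('shift',d.round(1),'turn',r.round(2),'F',s['force'].round(1),'t',s['time_s'],'w',round(s['grip_width'],3),s['eef_pos'].round(1))
E
cat > fit.py <<'E'
from h import *
from scipy.optimize import least_squares
def fit(obs): # obs: (view,u,v,z)
    f=lambda p: np.ravel([proj(w,[p[0],p[1],z],w[0]=='w')-[u,v] for w,u,v,z in obs])
    r=least_squares(f,[450,0]); return r.x.round(1),r.fun.round(1)
E
python3 -m inch '0 0 0 0 0 1.18;0 0 0 0 0 1.18;0 0 0 0 0 1.18;0 0 0 0 0 1.18;0 0 0 0 0 1.18;0 0 0 0 0 1.18;0 0 0 0 0 1.18;0 0 0 0 0 1.18;0 0 0 0 0 1.18;0 0 0 0 0 1.18' 1 60
python3 - <<'E'
from h import *
from fit import fit
print(fit([('top0',510.7,273.7,72),('side0',316,391,66)]))
print(fit([('top0',364,199,58),('side0',365,269,53)]))
print(fit([('top0',356.7,274.3,50),('side0',284,280,46)]))
print('fork end,neck',back('top0',437.3,227.7,16).round(1),back('top0',422.3,190.7,16).round(1))
to(474,-312,230,96)
im=cv2.imread('pics/side0.png')
cv2.imwrite('pics/c3.png',cv2.resize(im[240:445,195:440],(717,600),interpolation=cv2.INTER_CUBIC))
E
```

```text
time_s: 0.93
eef_pos: [117.0, 511.6, 231.0]
ee_rot: [0.0, 0.669, 0.743, -0.0]
force: [0.7, -0.2, -0.7]
grip_width: 1.0
grip_force: 0.0
(array([ 473.1, -311.7]), array([-2. , -1.3, -0.6,  2.1]))
(array([605.4, -75.5]), array([-0.2, -1.8, -1.6,  1.1]))
(array([476.1, -61.2]), array([-0.3, -1.1, -0.9,  0.7]))
fork end,neck [ 559.4 -207.6   16. ] [ 626.7 -183.3   16. ]
shift [-856.3  269.5    1.4] turn [-0.    0.01 -0.01] F [ 0.7 -0.2 -0.7] t 0.9333 w 1.0 [117.  511.6 231. ]
```

View pics/c3.png

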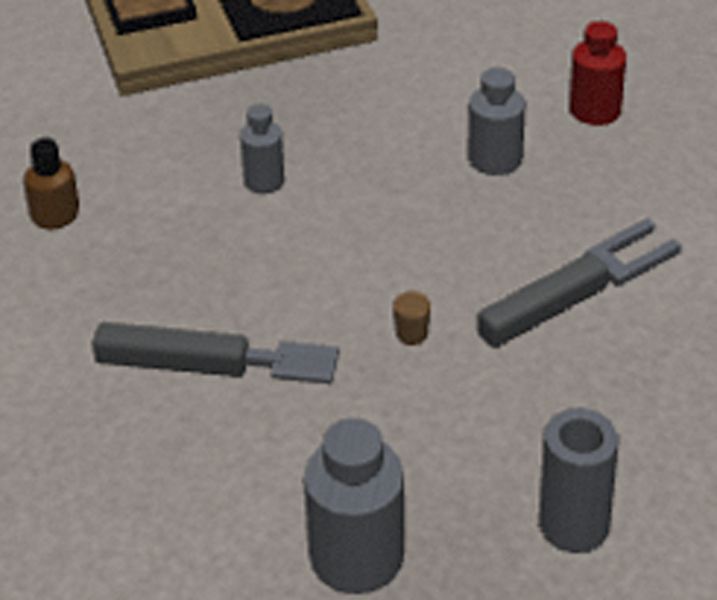

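The side crop confirms it: large knob top at (315,389), medium at (365,267), small at (283,278), all with necks. The spacer and the red look-alike are clearly different. I'll move above the large weight.

```bash
python3 -m inch '-15 5 0 0 0 0;-30 10 0 0 0 0;-35 11 0 0 0 0;-35 11 0 0 0 0;-35 11 0 0 0 0;-35 11 0 0 0 0;-35 11 0 0 0 0;-35 11 0 0 0 0;-35 11 0 0 0 0;-35 11 0 0 0 0' >/dev/null
python3 -m inch '-35 11 0 0 0 0;-35 11 0 0 0 0;-35 11 0 0 0 0;-35 11 0 0 0 0;-35 11 0 0 0 0;-35 11 0 0 0 0;-35 11 0 0 0 0;-35 11 0 0 0 0;-35 11 0 0 0 0;-35 11 0 0 0 0' >/dev/null
python3 -m inch '-35 11 0 0 0 0;-35 11 0 0 0 0;-35 11 0 0 0 0;-30 9 0 0 0 0;-20 6 0 0 0 0;-10 3 0 0 0 0;0 0 0 0 0 0;0 0 0 0 0 0;0 0 0 0 0 0;0 0 0 0 0 0'
python3 - <<'E'
from h import *
from fit import fit
to(473,-312,130,96)
print(fit([('top0',510.7,273.7,72),('side0',315.3,389.3,72)]))
print(fit([('top0',364,199,58),('side0',364.8,266.6,58)]))
print(fit([('top0',356.7,274.3,50),('side0',283.5,278.3,50)]))
save('wrist','w1'); print(proj('w1',[473,-312,72],1))
E
```

```text
time_s: 3.43
eef_pos: [471.8, -293.1, 231.5]
ee_rot: [-0.0, 0.667, 0.745, 0.0]
force: [1.1, -0.4, 0.7]
grip_width: 1.001
grip_force: 0.0
shift [-18.9  -0.9 101.5] turn [ 0.   -0.    0.06] F [ 1.1 -0.4  0.7] t 3.4333 w 1.001 [ 471.8 -293.1  231.5]
(array([ 472.3, -312.9]), array([-1.3, -0.8, -0.4,  1.3]))
(array([605.2, -75.5]), array([-0.2, -1.7, -1.4,  1. ]))
(array([475.7, -61.4]), array([-0.2, -0.9, -0.7,  0.5]))
[314.75110081 242.1714513 ]
```

View pics/w1.png

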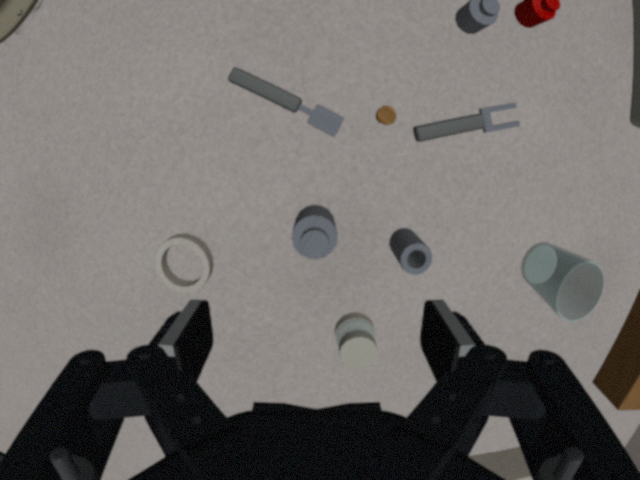

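The wrist view shows the large knob at (315,241), where it was predicted (315,242). The surroundings are clear. I'll go down and grip its body.

```bash
python3 -m inch '-4 0 10 0 0 0;-6 0 20 0 0 0;-6 0 20 0 0 0;-3.4 0 20 0 0 0;0 0 20 0 0 0;0 0 20 0 0 0;0 0 20 0 0 0;0 0 20 0 0 0;0 0 20 0 0 0;0 0 12 0 0 0' >/dev/null
python3 -m inch '0 0 12 0 0 0;0 0 10 0 0 0;0 0 6 0 0 0;0 0 3 0 0 0;0 0 1 0 0 0;0 0 0 0 0 0;0 0 0 0 0 0;0 0 0 0 0 0;0 0 0 0 0 0;0 0 0 0 0 0'
python3 - <<'E'
from h import *
to(472.7,-312.5,17,96)
E
python3 -m inch '0 0 0 0 0 0;0 0 0 0 0 0;0 0 0 0 0 0;0 0 0 0 0 0;0 0 0 0 0 0;0 0 0 0 0 0;0 0 0 0 0 0;0 0 0 0 0 0;0 0 0 0 0 0;0 0 0 0 0 0' 0 60
```

```text
time_s: 5.15
eef_pos: [474.1, -313.4, 17.6]
ee_rot: [0.0, 0.667, 0.745, -0.0]
force: [0.2, -1.0, -0.9]
grip_width: 0.999
grip_force: 0.0
shift [ 1.1 -1.3  0.6] turn [0.   0.   0.05] F [ 0.2 -1.  -0.9] t 5.15 w 0.999 [ 474.1 -313.4   17.6]
time_s: 5.98
eef_pos: [474.1, -313.5, 17.7]
ee_rot: [0.0, 0.667, 0.745, -0.0]
force: [-2.5, -0.5, 5.6]
grip_width: 0.479
grip_force: 61.1
```

```bash
python3 -m inch '0 0 -3 0 0 0;0 0 -6 0 0 0;0 0 -10 0 0 0;0 0 -15 0 0 0;0 0 -18 0 0 0;0 0 -18 0 0 0;0 0 -15 0 0 0;0 0 -10 0 0 0;0 0 -5 0 0 0;0 0 0 0 0 0' - 80
python3 - <<'E'
from h import *
to(508.3,179,31.6,96)
save('side','s1')
E
```

```text
time_s: 6.82
eef_pos: [474.2, -313.5, 118.2]
ee_rot: [0.001, 0.667, 0.745, -0.0]
force: [0.4, -0.9, -5.3]
grip_width: 0.472
grip_force: 81.3
shift [485.9  88.   86.1] turn [0.01 0.01 0.05] F [ 0.4 -0.9 -5.3] t 6.8167 w 0.472 [ 474.2 -313.5  118.2]
```

```bash
python3 -m inch '10 2 0 0 0 0;20 4 0 0 0 0;28 5 0 0 0 0;30 5.5 0 0 0 0;30 5.5 0 0 0 0;30 5.5 0 0 0 0;30 5.5 0 0 0 0;30 5.5 0 0 0 0;30 5.5 0 0 0 0;30 5.5 0 0 0 0' >/dev/null
python3 -m inch '30 5.5 0 0 0 0;30 5.5 0 0 0 0;30 5.5 0 0 0 0;30 5.5 0 0 0 0;30 5.5 0 0 0 0;25 4.5 0 0 0 0;18 3 0 0 0 0;12 2 0 0 0 0;8 1 0 0 0 0;5 0.5 0 0 0 0'
python3 -m inch '0 0 5 0 0 0;0 0 10 0 0 0;0 0 12 0 0 0;0 0 12 0 0 0;0 0 12 0 0 0;0 0 8 0 0 0;0 0 5 0 0 0;0 0 2 0 0 0;0 0 0 0 0 0;0 0 0 0 0 0'
python3 - <<'E'
from h import *
to(508.3,179,31.6,96)
save('side','s2'); save('top','t2'); save('wrist','w2')
a=cv2.imread('pics/top0.png'); b=cv2.imread('pics/s2.png')
cv2.imwrite('pics/c4.png',cv2.resize(b[120:320,180:447],(800,600),interpolation=cv2.INTER_CUBIC))
E
```

```text
time_s: 8.53
eef_pos: [507.5, 180.0, 116.8]
ee_rot: [-0.0, 0.667, 0.745, -0.0]
force: [0.5, 0.2, -6.0]
grip_width: 0.472
grip_force: 81.3
time_s: 9.37
eef_pos: [508.3, 179.3, 51.7]
ee_rot: [0.0, 0.667, 0.745, 0.0]
force: [-0.1, 0.4, -4.7]
grip_width: 0.47
grip_force: 81.3
shift [-0.3 -0.1 20.1] turn [0.01 0.   0.05] F [-0.1  0.4 -4.7] t 9.3667 w 0.47 [508.3 179.3  51.7]
```

View pics/c4.png

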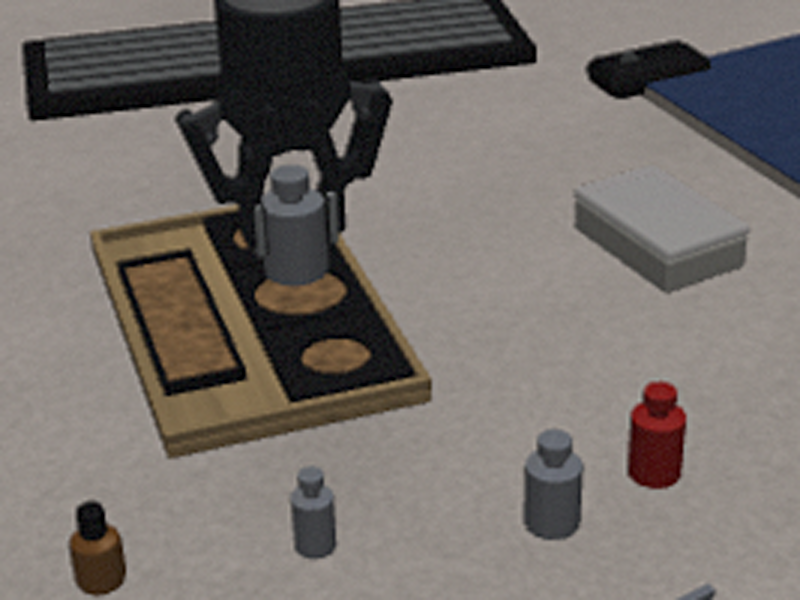

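The weight is held upright over the middle well. I'll lower it gently.

```bash
python3 -m inch '0 0 3 0 0 0;0 0 4 0 0 0;0 0 4 0 0 0;0 0 3 0 0 0;0 0 2 0 0 0;0 0 1.5 0 0 0;0 0 1 0 0 0;0 0 0.5 0 0 0;0 0 0 0 0 0;0 0 0 0 0 0'
python3 -m inch '0 0 0.2 0 0 0;0 0 0.2 0 0 0;0 0 0.2 0 0 0;0 0 0.2 0 0 0;0 0 0.2 0 0 0;0 0 0 0 0 0;0 0 0 0 0 0;0 0 0 0 0 0;0 0 0 0 0 0;0 0 0 0 0 0'
```

```text
time_s: 10.35
eef_pos: [508.1, 179.4, 32.4]
ee_rot: [0.0, 0.667, 0.745, 0.0]
force: [-0.2, -0.1, -5.5]
grip_width: 0.475
grip_force: 81.3
time_s: 11.18
eef_pos: [508.0, 179.4, 31.7]
ee_rot: [0.0, 0.667, 0.745, 0.0]
force: [-3.9, -0.5, 6.1]
grip_width: 0.472
grip_force: 82.1
```

Touchdown: the force went from −5.5 to +6. I'll release, rise and check.

```bash
python3 -m inch '0 0 0 0 0 0;0 0 0 0 0 0;0 0 0 0 0 0;0 0 0 0 0 0;0 0 0 0 0 0;0 0 0 0 0 0;0 0 0 0 0 0;0 0 0 0 0 0;0 0 0 0 0 0;0 0 0 0 0 0' 0.9 20
python3 -m inch '0 0 -5 0 0 0;0 0 -10 0 0 0;0 0 -20 0 0 0;0 0 -20 0 0 0;0 0 -20 0 0 0;0 0 -20 0 0 0;0 0 -15 0 0 0;0 0 -8 0 0 0;0 0 -2 0 0 0;0 0 0 0 0 0' 1 60
python3 - <<'E'
from h import *
to(605.3,-75.5,130,96)
save('top','t3'); save('side','s3')
print(proj('t3',[508,179,86]),proj('s3',[508,179,86]))
b=cv2.imread('pics/s3.png')
cv2.imwrite('pics/c5.png',cv2.resize(b[160:280,200:360],(800,600),interpolation=cv2.INTER_CUBIC))
E
```

```text
time_s: 12.02
eef_pos: [508.0, 179.4, 31.3]
ee_rot: [-0.0, 0.667, 0.745, -0.0]
force: [0.7, -0.5, 0.5]
grip_width: 0.898
grip_force: 0.0
time_s: 12.85
eef_pos: [508.0, 179.4, 151.6]
ee_rot: [0.0, 0.667, 0.745, 0.0]
force: [-0.4, -0.1, -0.6]
grip_width: 1.0
grip_force: 0.0
shift [-264.1   68.6   21.7] turn [0.01 0.   0.05] F [-0.4 -0.1 -0.6] t 12.85 w 1.0 [508.  179.4 151.6]
[209.81328305 252.59153309] [276.86154608 186.99971652]
```

View pics/c5.png

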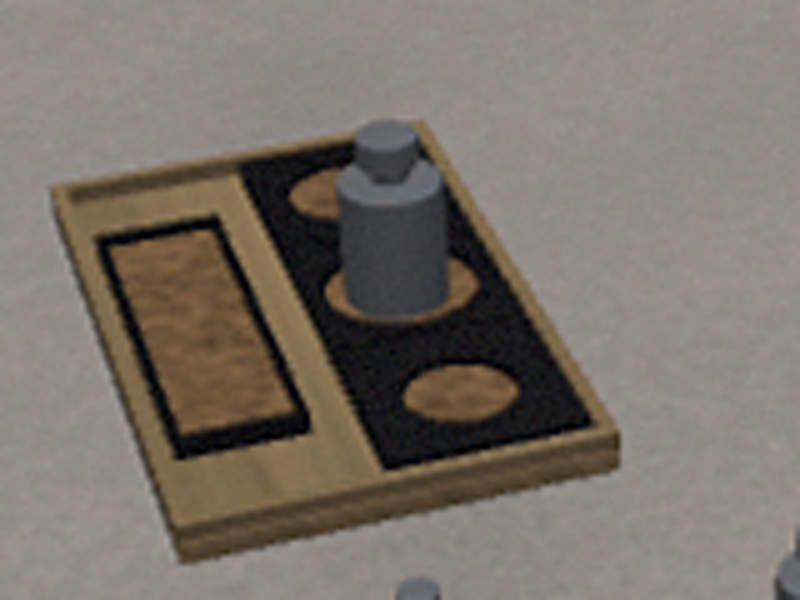

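The large weight stands in its well. The red look-alike is close to the medium weight, so I'll work out a safe closing direction and move there.

```bash
python3 -m inch '-10 3 0 0 0 0;-20 5 0 0 0 0;-30 8 0 0 0 0;-30 8 0 0 0 0;-30 8 0 0 0 0;-30 8 0 0 0 0;-30 8 0 0 0 0;-30 8 0 0 0 0;-25 6 0 0 0 0;-15 4 0 0 0 0' >/dev/null
python3 -m inch '-9 2 0 0 0 1.18;0 0 0 0 0 1.18;0 0 0 0 0 1.18;0 0 0 0 0 1.18;0 0 0 0 0 1.18;0 0 0 0 0 1.18;0 0 0 0 0 1.18;0 0 0 0 0 1.18;0 0 0 0 0 1.18;0 0 0 0 0 1.18'
python3 - <<'E'
from h import *
print('red',back('top0',345.5,160,58),back('side0',399.5,251,58))
to(605.3,-75.5,13,24)
save('wrist','w3'); print(proj('w3',[605.3,-75.5,58],1),proj('w3',[476,-61.3,50],1))
E
```

```text
time_s: 14.62
eef_pos: [603.9, -70.5, 150.7]
ee_rot: [-0.0, 0.976, 0.218, -0.001]
force: [0.7, -0.6, 0.8]
grip_width: 1.0
grip_force: 0.0
red [671.26411887 -45.0911796   58.        ] [677.09837108 -46.37225595  58.        ]
shift [ -0.7   5.3 137.7] turn [-0.01  0.01  0.2 ] F [ 0.7 -0.6  0.8] t 14.6167 w 1.0 [603.9 -70.5 150.7]
[324.03270034 245.52867496] [239.30606712 372.30074341]
```

View pics/w3.png

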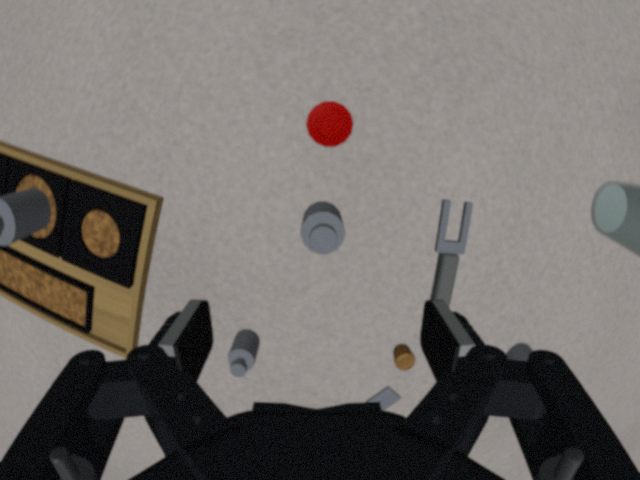

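The medium knob is at (322,238), the small one at (238,369) and the red one well clear at (330,124). Correcting the position from this view.

Run:
```python
from h import *
from fit import fit
print(back('w3',322,238,58,1),back('w3',238,369,50,1),back('w1',315,240,72,1))
print(fit([('top0',364,199,58),('side0',364.8,266.6,58),('w3',322,238,58)]))
# base outline check: body centre mid-height
to(607,-75,13,24)
```

```text
[609.42065075 -72.04586751  58.        ] [478.72236362 -59.19874238  50.        ] [ 472.99876686 -310.06560449   72.        ]
(array([608.4, -72.6]), array([-1.9, -3.5, -0. , -0.3,  0.1,  1.6]))
shift [  1.1   5.5 137.7] turn [-0.01  0.01  0.13] F [ 0.2 -0.8  0.6] t 14.6667 w 1.001 [603.9 -70.5 150.7]
```

```bash
python3 -m inch '1.6 2.1 8 0 0 0;1.6 2.1 15 0 0 0;0 0 18 0 0 0;0 0 18 0 0 0;0 0 18 0 0 0;0 0 18 0 0 0;0 0 18 0 0 0;0 0 14 0 0 0;0 0 7 0 0 0;0 0 3 0 0 0' 1 60
python3 -m inch '0 0 0 0 0 0;0 0 0 0 0 0;0 0 0 0 0 0;0 0 0 0 0 0;0 0 0 0 0 0;0 0 0 0 0 0;0 0 0 0 0 0;0 0 0 0 0 0;0 0 0 0 0 0;0 0 0 0 0 0' 0 50
python3 -m inch '0 0 -3 0 0 0;0 0 -6 0 0 0;0 0 -10 0 0 0;0 0 -15 0 0 0;0 0 -18 0 0 0;0 0 -18 0 0 0;0 0 -18 0 0 0;0 0 -18 0 0 0;0 0 -10 0 0 0;0 0 -4 0 0 0' - 60
python3 -m inch '0 0 0 0 0 -1.18;0 0 0 0 0 -1.18;0 0 0 0 0 -1.18;0 0 0 0 0 -1.18;0 0 0 0 0 -1.18;0 0 0 0 0 -1.18;0 0 0 0 0 -1.18;0 0 0 0 0 -1.18;0 0 0 0 0 -1.18;0 0 0 0 0 -1.18'
python3 - <<'E'
from h import *
to(499.6,261.3,27.5,96)
E
```

```text
time_s: 15.5
eef_pos: [608.1, -72.8, 12.6]
ee_rot: [-0.001, 0.975, 0.222, -0.001]
force: [0.5, 0.1, 0.2]
grip_width: 0.999
grip_force: 0.0
time_s: 16.33
eef_pos: [609.2, -73.0, 15.2]
ee_rot: [0.0, 0.975, 0.221, 0.001]
force: [-1.5, 1.0, 6.8]
grip_width: 0.354
grip_force: 49.9
time_s: 17.17
eef_pos: [609.4, -73.1, 136.4]
ee_rot: [0.001, 0.975, 0.221, 0.001]
force: [-0.1, 0.5, -2.9]
grip_width: 0.351
grip_force: 59.5
time_s: 18.0
eef_pos: [608.4, -72.8, 133.5]
ee_rot: [-0.001, 0.665, 0.747, -0.0]
force: [-0.0, 0.4, -1.5]
grip_width: 0.352
grip_force: 59.4
shift [344.4 -69.1 106.3] turn [-0.01 -0.01  0.11] F [-0.   0.4 -1.5] t 18.0 w 0.352 [608.4 -72.8 133.5]
```

```bash
python3 -m inch '10 -2 0 0 0 0;20 -4 0 0 0 0;30 -6 0 0 0 0;30 -6 0 0 0 0;30 -6 0 0 0 0;30 -6 0 0 0 0;30 -6 0 0 0 0;30 -6 0 0 0 0;30 -6 0 0 0 0;30 -6 0 0 0 0' >/dev/null
python3 -m inch '30 -6 0 0 0 0;20 -4 0 0 0 0;13 -3 0 0 0 0;7 -1.5 0 0 0 0;4 -0.5 0 0 0 0;0 0 0 0 0 0;0 0 5 0 0 0;0 0 10 0 0 0;0 0 12 0 0 0;0 0 12 0 0 0' >/dev/null
python3 -m inch '0 0 12 0 0 0;0 0 12 0 0 0;0 0 10 0 0 0;0 0 6 0 0 0;0 0 3 0 0 0;0 0 1 0 0 0;0 0 0 0 0 0;0 0 0 0 0 0;0 0 0 0 0 0;0 0 0 0 0 0'
python3 - <<'E'
from h import *
to(499.6,261.3,29.2,96)
save('side','s4'); b=cv2.imread('pics/s4.png')
cv2.imwrite('pics/c6.png',cv2.resize(b[150:280,200:360],(738,600),interpolation=cv2.INTER_CUBIC))
E
```

```text
time_s: 20.5
eef_pos: [502.5, 261.5, 51.7]
ee_rot: [0.0, 0.667, 0.745, 0.0]
force: [-0.3, -0.5, -1.5]
grip_width: 0.352
grip_force: 59.5
shift [ 0.1 -3.  22.5] turn [ 0.01 -0.    0.05] F [-0.3 -0.5 -1.5] t 20.5 w 0.352 [502.5 261.5  51.7]
```

View pics/c6.png

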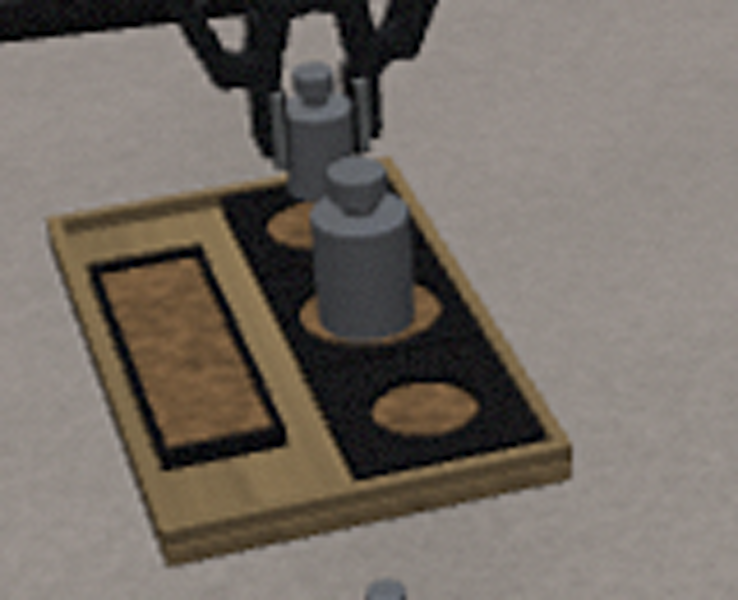

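The medium weight is held upright over the left well. Lowering.

```bash
python3 -m inch '0 -1.5 3 0 0 0;0 -1.5 4 0 0 0;0 0 4 0 0 0;0 0 4 0 0 0;0 0 2.5 0 0 0;0 0 1.5 0 0 0;0 0 1 0 0 0;0 0 0 0 0 0;0 0 0 0 0 0;0 0 0 0 0 0'
python3 -m inch '0 0 0.3 0 0 0;0 0 0.3 0 0 0;0 0 0.3 0 0 0;0 0 0.3 0 0 0;0 0 0.3 0 0 0;0 0 0 0 0 0;0 0 0 0 0 0;0 0 0 0 0 0;0 0 0 0 0 0;0 0 0 0 0 0'
```

```text
time_s: 21.38
eef_pos: [499.5, 261.1, 31.5]
ee_rot: [0.0, 0.667, 0.745, 0.0]
force: [0.5, -0.3, -2.5]
grip_width: 0.355
grip_force: 59.5
time_s: 22.22
eef_pos: [499.4, 261.0, 29.8]
ee_rot: [0.0, 0.667, 0.745, 0.0]
force: [-0.7, 1.1, -2.7]
grip_width: 0.358
grip_force: 59.5
```

```bash
python3 -m inch '0 0 0.2 0 0 0;0 0 0.2 0 0 0;0 0 0.2 0 0 0;0 0 0.2 0 0 0;0 0 0.2 0 0 0;0 0 0 0 0 0;0 0 0 0 0 0;0 0 0 0 0 0;0 0 0 0 0 0;0 0 0 0 0 0'
```

```text
time_s: 23.05
eef_pos: [499.4, 261.1, 29.3]
ee_rot: [0.0, 0.667, 0.745, 0.0]
force: [-2.6, -1.3, 4.8]
grip_width: 0.355
grip_force: 60.3
```

```bash
python3 -m inch '0 0 0 0 0 0;0 0 0 0 0 0;0 0 0 0 0 0;0 0 0 0 0 0;0 0 0 0 0 0;0 0 0 0 0 0;0 0 0 0 0 0;0 0 0 0 0 0;0 0 0 0 0 0;0 0 0 0 0 0' 0.8 20
python3 -m inch '0 0 -5 0 0 0;0 0 -10 0 0 0;0 0 -20 0 0 0;0 0 -20 0 0 0;0 0 -20 0 0 0;0 0 -20 0 0 0;0 0 -15 0 0 0;0 0 -8 0 0 0;0 0 -2 0 0 0;0 0 0 0 0 0' 1 60
python3 - <<'E'
from h import *
to(477.3,-60.3,130,96)
E
```

```text
time_s: 23.88
eef_pos: [499.4, 261.0, 28.7]
ee_rot: [-0.0, 0.667, 0.745, -0.0]
force: [0.3, 0.5, -0.0]
grip_width: 0.799
grip_force: 0.0
time_s: 24.72
eef_pos: [499.4, 261.1, 149.1]
ee_rot: [0.0, 0.667, 0.745, 0.0]
force: [1.1, -0.4, 0.6]
grip_width: 1.0
grip_force: 0.0
shift [-317.   -57.3   19.1] turn [ 0.01 -0.    0.05] F [ 1.1 -0.4  0.6] t 24.7167 w 1.0 [499.4 261.1 149.1]
```

```bash
python3 -m inch '-10 -2 0 0 0 0;-20 -3.5 0 0 0 0;-30 -5.5 0 0 0 0;-30 -5.5 0 0 0 0;-30 -5.5 0 0 0 0;-30 -5.5 0 0 0 0;-30 -5.5 0 0 0 0;-30 -5.5 0 0 0 0;-30 -5.5 0 0 0 0;-30 -5.5 0 0 0 0' >/dev/null
python3 -m inch '-25 -4.5 0 0 0 0;-15 -2.5 0 0 0 0;-7 -1 0 0 0 0;0 0 10 0 0 0;0 0 10 0 0 0;0 0 0 0 0 0;0 0 0 0 0 0;0 0 0 0 0 0;0 0 0 0 0 0;0 0 0 0 0 0' >/dev/null
python3 - <<'E'
from h import *
to(477.3,-60.3,9,96)
c=save('wrist','w4'); print(proj('w4',[477.3,-60.3,50],1))
save('side','s5'); b=cv2.imread('pics/s5.png')[140:340,190:440]
a=cv2.imread('pics/w4.png')[150:350,200:450]
cv2.imwrite('pics/c7.png',cv2.resize(np.hstack([a,b]),(800,320),interpolation=cv2.INTER_CUBIC))
E
```

```text
shift [-2.000e-01 -1.000e-01  1.201e+02] turn [0.   0.   0.06] F [-0.6  0.8 -0.3] t 26.3833 w 0.995 [477.3 -60.1 129.1]
[315.47494178 250.61899692]
```

View pics/c7.png

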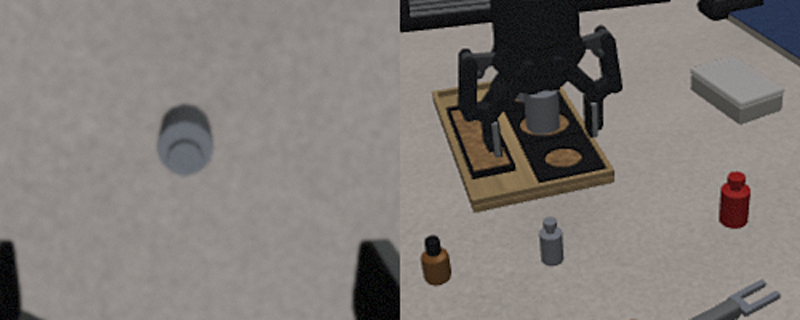

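The small knob is at (315,246) in the wrist view, within about 3 mm of the prediction. Descend, grip and lift.

```bash
python3 -m inch '0.5 0 8 0 0 0;0.8 0 14 0 0 0;0 0 16 0 0 0;0 0 16 0 0 0;0 0 16 0 0 0;0 0 16 0 0 0;0 0 14 0 0 0;0 0 10 0 0 0;0 0 6 0 0 0;0 0 3 0 0 0' 1 60
python3 -m inch '0 0 0 0 0 0;0 0 0 0 0 0;0 0 0 0 0 0;0 0 0 0 0 0;0 0 0 0 0 0;0 0 0 0 0 0;0 0 0 0 0 0;0 0 0 0 0 0;0 0 0 0 0 0;0 0 0 0 0 0' 0 40
python3 -m inch '0 0 -3 0 0 0;0 0 -6 0 0 0;0 0 -10 0 0 0;0 0 -15 0 0 0;0 0 -18 0 0 0;0 0 -18 0 0 0;0 0 -16 0 0 0;0 0 -10 0 0 0;0 0 -4 0 0 0;0 0 0 0 0 0' - 50
python3 - <<'E'
from h import *
to(516.7,98.2,23,96)
E
```

```text
time_s: 27.32
eef_pos: [476.7, -59.0, 9.0]
ee_rot: [-0.0, 0.667, 0.745, -0.0]
force: [0.0, 0.5, 0.2]
grip_width: 1.002
grip_force: 0.0
time_s: 28.15
eef_pos: [477.2, -59.1, 10.3]
ee_rot: [0.0, 0.667, 0.745, 0.0]
force: [-1.7, 0.7, 5.9]
grip_width: 0.269
grip_force: 39.2
time_s: 28.98
eef_pos: [477.2, -59.1, 110.6]
ee_rot: [0.001, 0.667, 0.745, 0.0]
force: [0.3, 0.6, -1.1]
grip_width: 0.265
grip_force: 49.0
shift [152.1  56.4  87.6] turn [0.01 0.01 0.05] F [ 0.3  0.6 -1.1] t 28.9833 w 0.265 [477.2 -59.1 110.6]
```

```bash
python3 -m inch '8 3 0 0 0 0;18 6.5 0 0 0 0;24 9 0 0 0 0;26 9.5 0 0 0 0;26 9.5 0 0 0 0;22 8 0 0 0 0;14 5 0 0 0 0;8 3 0 0 0 0;4 1.5 0 0 0 0;2 1 0 0 0 0' >/dev/null
python3 -m inch '0 0 4 0 0 0;0 0 8 0 0 0;0 0 12 0 0 0;0 0 14 0 0 0;0 0 14 0 0 0;0 0 12 0 0 0;0 0 9 0 0 0;0 0 5 0 0 0;0 0 2 0 0 0;0 0 0 0 0 0'
python3 -m inch '0 0 0.5 0 0 0;0 0 0.5 0 0 0;0 0 0.5 0 0 0;0 0 0.5 0 0 0;0 0 0.3 0 0 0;0 0 0.3 0 0 0;0 0 0.3 0 0 0;0 0 0 0 0 0;0 0 0 0 0 0;0 0 0 0 0 0'
python3 - <<'E'
from h import *
to(516.7,98.2,24.3,96)
E
```

```text
time_s: 30.65
eef_pos: [515.9, 98.0, 29.6]
ee_rot: [-0.0, 0.667, 0.745, -0.0]
force: [0.7, -0.1, -0.5]
grip_width: 0.263
grip_force: 49.0
time_s: 31.48
eef_pos: [515.9, 98.2, 26.9]
ee_rot: [-0.0, 0.667, 0.745, 0.0]
force: [-0.3, -0.4, -1.1]
grip_width: 0.258
grip_force: 49.0
shift [-0.1  0.8  2.6] turn [ 0.   -0.    0.05] F [-0.3 -0.4 -1.1] t 31.4833 w 0.258 [515.9  98.2  26.9]
```

```bash
python3 -m inch '0 0.5 0.3 0 0 0;0 0 0.3 0 0 0;0 0 0.3 0 0 0;0 0 0.3 0 0 0;0 0 0.3 0 0 0;0 0 0.3 0 0 0;0 0 0 0 0 0;0 0 0 0 0 0;0 0 0 0 0 0;0 0 0 0 0 0'
```

```text
time_s: 32.32
eef_pos: [516.4, 98.2, 25.1]
ee_rot: [0.0, 0.667, 0.745, 0.0]
force: [0.4, 0.5, -0.6]
grip_width: 0.261
grip_force: 49.0
```

```bash
python3 -m inch '0 0 0.2 0 0 0;0 0 0.2 0 0 0;0 0 0.2 0 0 0;0 0 0.2 0 0 0;0 0 0 0 0 0;0 0 0 0 0 0;0 0 0 0 0 0;0 0 0 0 0 0;0 0 0 0 0 0;0 0 0 0 0 0'
```

```text
time_s: 33.15
eef_pos: [516.4, 98.2, 24.4]
ee_rot: [0.0, 0.667, 0.745, 0.0]
force: [-1.1, 0.1, 3.4]
grip_width: 0.259
grip_force: 49.4
```

```bash
python3 -m inch '0 0 0 0 0 0;0 0 0 0 0 0;0 0 0 0 0 0;0 0 0 0 0 0;0 0 0 0 0 0;0 0 0 0 0 0;0 0 0 0 0 0;0 0 0 0 0 0;0 0 0 0 0 0;0 0 0 0 0 0' 0.8 20
python3 -m inch '0 0 -5 0 0 0;0 0 -10 0 0 0;0 0 -20 0 0 0;0 0 -20 0 0 0;0 0 -20 0 0 0;0 0 -20 0 0 0;0 0 -15 0 0 0;0 0 -8 0 0 0;0 0 -2 0 0 0;0 0 0 0 0 0' 1 60
python3 - <<'E'
from h import *
to(605,-191,130,96)
to(605,-191,130,20)
E
```

```text
time_s: 33.98
eef_pos: [516.4, 98.2, 24.3]
ee_rot: [0.0, 0.667, 0.745, 0.0]
force: [-0.2, 0.6, 0.2]
grip_width: 0.799
grip_force: 0.0
time_s: 34.82
eef_pos: [516.4, 98.2, 144.6]
ee_rot: [0.0, 0.667, 0.745, 0.0]
force: [0.7, -0.3, -0.0]
grip_width: 1.0
grip_force: 0.0
shift [-297.2   56.2   14.7] turn [0.01 0.   0.05] F [ 0.7 -0.3 -0. ] t 34.8167 w 1.0 [516.4  98.2 144.6]
shift [-297.2   56.2   14.7] turn [ 1.000e-02 -0.000e+00  1.272e+01] F [ 0.7 -0.3 -0. ] t 34.8167 w 1.0 [516.4  98.2 144.6]
```

```bash
python3 -m inch '-10 2 0 0 0 0;-20 4 0 0 0 0;-30 5.5 0 0 0 0;-30 5.5 0 0 0 0;-30 5.5 0 0 0 0;-30 5.5 0 0 0 0;-30 5.5 0 0 0 0;-30 5.5 0 0 0 0;-30 5.5 0 0 0 0;-30 5.5 0 0 0 0' >/dev/null
python3 -m inch '-17 3.5 0 0 0 0;-7 1.5 0 0 0 0;-3 1 0 0 0 0;0 0 0 0 0 1.15;0 0 0 0 0 1.15;0 0 0 0 0 1.15;0 0 0 0 0 1.15;0 0 0 0 0 1.15;0 0 0 0 0 1.15;0 0 0 0 0 1.15' >/dev/null
python3 -m inch '0 0 0 0 0 1.15;0 0 0 0 0 1.15;0 0 0 0 0 1.15;0 0 0 0 0 1.1;0 0 0 0 0 0.1;0 0 0 0 0 0;0 0 0 0 0 0;0 0 0 0 0 0;0 0 0 0 0 0;0 0 0 0 0 0' >/dev/null
python3 - <<'E'
from h import *
to(605,-191,8,20)
c=save('wrist','w5'); save('side','s6'); 
b=cv2.imread('pics/s6.png')[150:300,190:360]
a=cv2.imread('pics/w5.png')[100:400,200:440]
cv2.imwrite('pics/c8.png',np.hstack([cv2.resize(a,(400,500),interpolation=cv2.INTER_CUBIC),cv2.resize(b,(400,353),interpolation=cv2.INTER_CUBIC)[:,:].copy() if 0 else cv2.copyMakeBorder(cv2.resize(b,(400,353),interpolation=cv2.INTER_CUBIC),0,147,0,0,0)]))
E
```

```text
shift [  0.2   0.4 136.3] turn [-0.    0.    0.03] F [ 0.2 -0.3  0.5] t 37.3167 w 0.999 [ 604.7 -190.7  144.3]
```

View pics/c8.png

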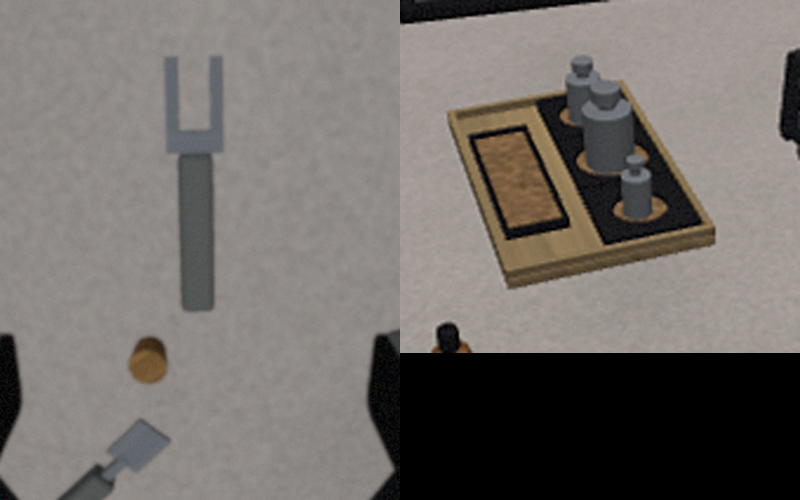

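All three weights stand in their wells. In the wrist view the fork's handle end is at (319,286) and its neck at (316,192).

Run:
```python
from h import *
e=back('w5',318.8,285.5,14,1); n=back('w5',316.4,191.8,16,1); d=n-e; L=np.hypot(*d[:2]); a=np.degrees(np.arctan2(d[1],d[0]))
u=d/L; m=(e+n)/2+u*12; print(e,n,L,a,m); to(m[0],m[1],8,a)
```

```text
[ 562.40741148 -208.52451085   14.        ] [ 632.56026716 -180.68638558   16.        ] 75.47439550882325 21.644216734222567 [ 608.63774473 -190.17934449   15.31798863]
shift [  3.9   0.8 136.3] turn [-0.    0.   -0.25] F [ 0.2 -0.3 -0.2] t 37.4167 w 0.999 [ 604.7 -190.8  144.3]
```

```bash
python3 -m inch '2 0.4 8 0 0 -0.25;1.8 0.4 15 0 0 0;0 0 18 0 0 0;0 0 18 0 0 0;0 0 18 0 0 0;0 0 18 0 0 0;0 0 18 0 0 0;0 0 13 0 0 0;0 0 8 0 0 0;0 0 4.5 0 0 0' 1 40
python3 -m inch '0 0 0 0 0 0;0 0 0 0 0 0;0 0 0 0 0 0;0 0 0 0 0 0;0 0 0 0 0 0;0 0 0 0 0 0;0 0 0 0 0 0;0 0 0 0 0 0;0 0 0 0 0 0;0 0 0 0 0 0' 0 40
python3 -m inch '0 0 -3 0 0 0;0 0 -6 0 0 0;0 0 -10 0 0 0;0 0 -15 0 0 0;0 0 -18 0 0 0;0 0 -18 0 0 0;0 0 -16 0 0 0;0 0 -10 0 0 0;0 0 -4 0 0 0;0 0 0 0 0 0' - 40
python3 - <<'E'
from h import *
to(426.8,160.7,100,96)
E
```

```text
time_s: 38.25
eef_pos: [608.3, -190.0, 4.5]
ee_rot: [-0.0, 0.982, 0.188, -0.001]
force: [-0.1, -0.2, -0.8]
grip_width: 0.998
grip_force: 0.0
time_s: 39.08
eef_pos: [608.9, -190.4, 6.4]
ee_rot: [0.0, 0.982, 0.188, 0.0]
force: [-0.1, 0.8, 5.5]
grip_width: 0.174
grip_force: 40.9
time_s: 39.92
eef_pos: [608.8, -190.3, 106.7]
ee_rot: [0.0, 0.982, 0.188, 0.001]
force: [-0.1, 0.1, 0.4]
grip_width: 0.17
grip_force: 40.2
shift [ -39.9 -393.4    6.3] turn [ 1.00e-02 -0.00e+00 -1.24e+01] F [-0.1  0.1  0.4] t 39.9167 w 0.17 [ 608.8 -190.3  106.7]
```

```bash
python3 -m inch '-1 -10 0 0 0 0;-2 -20 0 0 0 0;-3 -30 0 0 0 0;-3 -30 0 0 0 0;-3 -30 0 0 0 0;-3 -30 0 0 0 0;-3 -30 0 0 0 0;-3 -30 0 0 0 0;-3 -30 0 0 0 0;-3 -30 0 0 0 0' >/dev/null
python3 -m inch '-3 -30 0 0 0 0;-3 -30 0 0 0 0;-3 -28 0 0 0 0;-2 -18 0 0 0 0;-1 -10 0 0 0 0;-0.6 -5 0 0 0 0;-0.3 -2.4 0 0 0 0;0 0 0 0 0 -0.8;0 0 0 0 0 -0.8;0 0 0 0 0 -0.8' >/dev/null
python3 -m inch '0 0 0 0 0 -1;0 0 0 0 0 -1;0 0 0 0 0 -1;0 0 0 0 0 -1;0 0 0 0 0 -1;0 0 0 0 0 -1;0 0 0 0 0 -1;0 0 0 0 0 -1;0 0 0 0 0 -1;0 0 0 0 0 -1'
python3 - <<'E'
from h import *
to(426.8,160.7,20.4,96)
E
```

```text
time_s: 42.42
eef_pos: [427.1, 159.9, 105.6]
ee_rot: [0.0, 0.668, 0.745, -0.0]
force: [0.3, 0.6, 0.4]
grip_width: 0.171
grip_force: 40.2
shift [ 0.9 -0.2 85.2] turn [-0.    0.    0.04] F [0.3 0.6 0.4] t 42.4167 w 0.171 [427.1 159.9 105.6]
```

```bash
python3 -m inch '0.9 0 4 0 0 0;0 0 8 0 0 0;0 0 12 0 0 0;0 0 13 0 0 0;0 0 13 0 0 0;0 0 11 0 0 0;0 0 8 0 0 0;0 0 4 0 0 0;0 0 2 0 0 0;0 0 0 0 0 0'
python3 - <<'E'
from h import *
to(426.8,160.7,20.4,96)
save('side','s7'); b=cv2.imread('pics/s7.png')[130:290,180:380]
cv2.imwrite('pics/c9.png',cv2.resize(b,(750,600),interpolation=cv2.INTER_CUBIC))
E
```

```text
time_s: 43.25
eef_pos: [426.5, 161.6, 30.6]
ee_rot: [-0.0, 0.669, 0.743, -0.0]
force: [0.1, 0.3, -0.3]
grip_width: 0.174
grip_force: 40.2
shift [-1.   0.2 10.2] turn [-0.   -0.   -0.01] F [ 0.1  0.3 -0.3] t 43.25 w 0.174 [426.5 161.6  30.6]
```

View pics/c9.png

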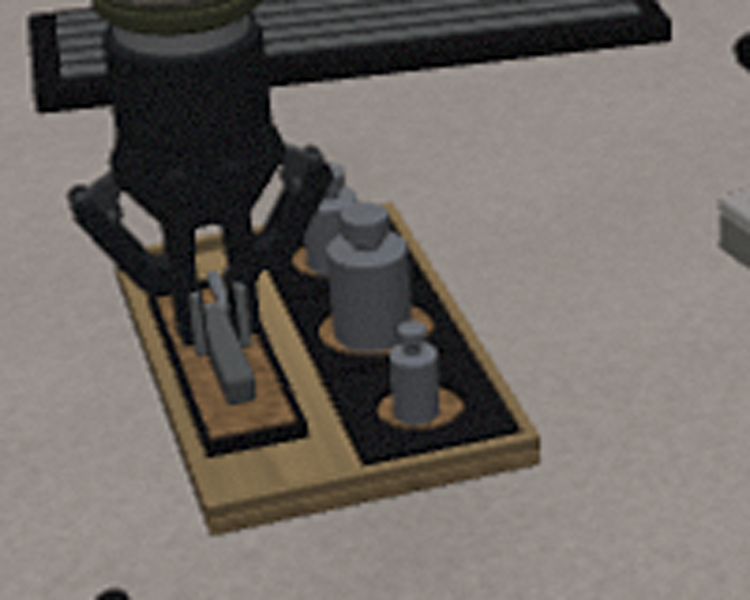

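Run:
```python
from h import *
u=np.array([-.105,.994,0]); c=np.array([426.5,161.6,24.2]) # handle underside z
g=lambda P:((proj('s7',P)-[180,130])*3.75).round()
for l,z in [('bottom',0),('top',16)]:
    for s in (-50,26,70): print(l,s,g(c+u*s+[0,0,z]))
s=np.array([425.8,170.6,14]); x=np.array([.994,.105,0])
for a in (-1,1):
    for b in (-1,1): print('slot',g(s+x*22*a+u*76*b), end=' ')
```

```text
bottom -50 [242. 405.]
bottom 26 [210. 330.]
bottom 70 [194. 291.]
top -50 [239. 378.]
top 26 [207. 304.]
top 70 [190. 265.]
slot [208. 449.] slot [151. 301.] slot [295. 431.] slot [230. 286.]
```

The fork's handle end and right prong land where a level, slot-aligned fork should appear. Lowering it.

```bash
python3 -m inch '-0.5 0 2 0 0 0;-0.5 0 2.5 0 0 0;0 0 2 0 0 0;0 0 1 0 0 0;0 0 0.5 0 0 0;0 0 0.3 0 0 0;0 0 0.3 0 0 0;0 0 0.3 0 0 0;0 0 0 0 0 0;0 0 0 0 0 0'
python3 -m inch '0 0 0.3 0 0 0;0 0 0.3 0 0 0;0 0 0.3 0 0 0;0 0 0.2 0 0 0;0 0 0 0 0 0;0 0 0 0 0 0;0 0 0 0 0 0;0 0 0 0 0 0;0 0 0 0 0 0;0 0 0 0 0 0'
```

```text
time_s: 44.13
eef_pos: [426.6, 160.7, 21.9]
ee_rot: [0.0, 0.669, 0.743, 0.0]
force: [-0.2, -0.9, -0.3]
grip_width: 0.174
grip_force: 40.2
time_s: 44.97
eef_pos: [426.5, 160.7, 20.8]
ee_rot: [-0.0, 0.669, 0.743, -0.0]
force: [-0.6, -0.3, -0.2]
grip_width: 0.174
grip_force: 40.2
```

```bash
python3 -m inch '0 0 0.2 0 0 0;0 0 0.2 0 0 0;0 0 0.2 0 0 0;0 0 0.1 0 0 0;0 0 0 0 0 0;0 0 0 0 0 0;0 0 0 0 0 0;0 0 0 0 0 0;0 0 0 0 0 0;0 0 0 0 0 0'
```

```text
time_s: 45.8
eef_pos: [426.6, 160.7, 20.4]
ee_rot: [0.0, 0.669, 0.743, 0.0]
force: [-1.8, -1.1, 5.3]
grip_width: 0.169
grip_force: 40.9
```

Touchdown. Release, rise straight up, and look.

```bash
python3 -m inch '0 0 0 0 0 0;0 0 0 0 0 0;0 0 0 0 0 0;0 0 0 0 0 0;0 0 0 0 0 0;0 0 0 0 0 0;0 0 0 0 0 0;0 0 0 0 0 0;0 0 0 0 0 0;0 0 0 0 0 0' 0.5 20
python3 -m inch '0 0 -4 0 0 0;0 0 -10 0 0 0;0 0 -20 0 0 0;0 0 -20 0 0 0;0 0 -20 0 0 0;0 0 -25 0 0 0;0 0 -25 0 0 0;0 0 -20 0 0 0;0 0 -10 0 0 0;0 0 -5 0 0 0' 
python3 -m inch '-5 -5 0 0 0 0;-15 -5 0 0 0 0;-25 -5 0 0 0 0;-25 -5 0 0 0 0;-25 -5 0 0 0 0;-25 -5 0 0 0 0;-15 -5 0 0 0 0;-5 -5 0 0 0 0;0 0 0 0 0 0;0 0 0 0 0 0'
python3 - <<'E'
from h import *
save('side','s8'); save('top','t8'); b=cv2.imread('pics/s8.png')[150:420,180:440]; a=cv2.imread('pics/t8.png')[140:350,130:530]
a=cv2.resize(a,(500,262)); b=cv2.resize(b,(300,312),interpolation=cv2.INTER_CUBIC)
z=cv2.resize(cv2.imread('pics/t8.png')[220:345,130:310],(495,340),interpolation=cv2.INTER_CUBIC)
im=np.zeros((602,800,3),np.uint8)[:600]; im[:262,:500]=a; im[:312,500:]=b; im[262:,:495]=z[:338]
cv2.imwrite('pics/c10.png',im)
E
```

```text
time_s: 46.63
eef_pos: [426.6, 160.7, 20.1]
ee_rot: [0.0, 0.669, 0.743, 0.0]
force: [0.2, 0.1, -0.3]
grip_width: 0.503
grip_force: 0.0
time_s: 47.47
eef_pos: [427.1, 160.8, 181.5]
ee_rot: [0.001, 0.669, 0.743, 0.001]
force: [0.0, 0.4, 0.6]
grip_width: 0.498
grip_force: 0.0
time_s: 48.3
eef_pos: [401.0, 17.7, 178.8]
ee_rot: [-0.0, 0.669, 0.743, -0.0]
force: [0.4, 0.7, -0.8]
grip_width: 0.495
grip_force: 0.0
```

View pics/c10.png

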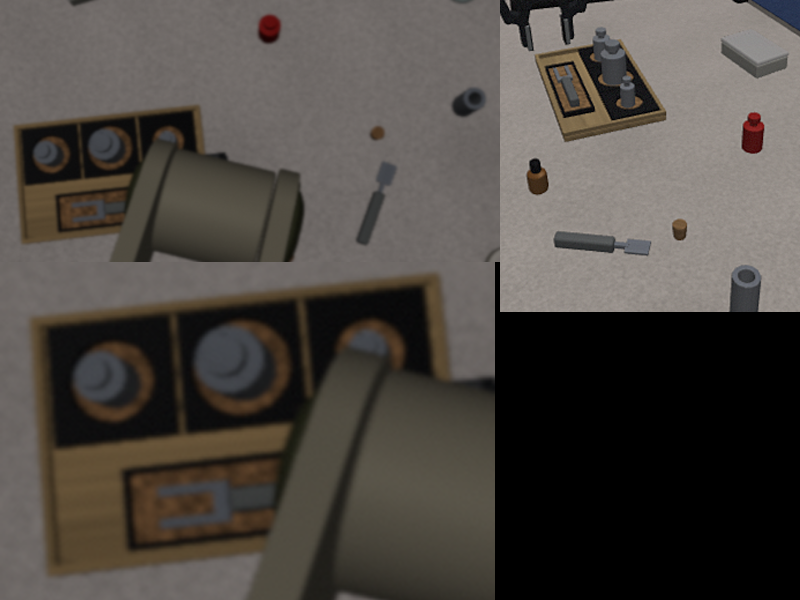

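The picture shows all three weights upright inside their wells (large at about (108,145), medium (48,152), small (168,138) in the crop). The fork lies flat in the slot at about (100,208). The spacer, spatula, cork and red look-alike have not moved. Handing in.

```bash
python3 -c "
from rig import ctrl
print(ctrl.finish_job())"
```

```text
the job is handed in; nothing more can be done
None
```

The three weights stand upright in their matching wells, the fork lies flat and lengthways in the long compartment, nothing else was moved, and the job was handed in at about 48 s of the 128 s allowed.

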